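# Knock a stuck tube insert out of its nest

### The arm

A 7-joint arm with a two-finger parallel gripper is mounted at the origin on the work surface. World frame = base frame: x ahead of the robot, y to its left, z up, the work surface at z = 0. Lengths are in m, angles in rad, forces in N, time in s.
With the tool pointing down it reaches from about 0.4 to 0.85 m from the base axis. Payload 10.4 kg.
Tool frame: the origin (TCP) lies between the finger pads; the fingertips stand 22 mm ahead of it and the grasp point (between the pads) lies 3 mm ahead of it; z points along the fingers, y is the line along which they close (so a half turn about z gives the same grasp; the last joint's range is limited). The gripper opens to 85 mm and grips with 20 to 120 N. Pads are 22 mm wide; open, the fingers measure 114 mm over their backs; the gripper's body (76 mm by 85 mm) begins 54 mm behind the grasp point. The pads swing forward as they close: fully open they stand 13 mm farther back than shut.
Start: joints at [1.252, 0.332, -0.065, 1.46, 0.022, 1.35, -0.088], TCP at [0.182, -0.598, 0.253] pointing down, gripper open.
Joint ranges: [-2.6, 2.6], [-0.5, 2.12], [-1.47, 1.34], [0.16, 2.42], [-1.27, 4.41], [0.06, 2.06], [-2.6, 2.6]. Speed limits (rad/s): [2.22, 2.22, 2.79, 2.79, 3.14, 3.14, 3.14].

### API

Orientations are given as a unit quaternion [x, y, z, w].
In Python, from workcell import manip, camera, ticket, boxes_of, outline_of gives the robot as it stands.
- The arm moves only by the tool carry_out, never from a script. Its argument "deltas" is a list of rows, each a list of 5 numbers: the shift along the tool's x, y, z as a fraction of full scale, then the turn about the tool's z as a fraction of full scale, then the opening, from -1 (shut) to 1 (fully open), so that 0 is half open. In form: [[tx, ty, tz, spin, gripper], ...]. A call has 1 to 20 rows; each row is the pose to reach, as a shift and turn from the pose commanded when the call began, along the tool's axes at that moment; what a row does not reach only later rows make up. Full scale, the value 1, is 150 mm for a shift and 30 degrees for a turn. A row lasts 1/8 s, in which the tool goes at most 62.5 mm and 10.7 degrees, less where a joint would pass 70% of its speed; a pose out of reach is approached as far as the arm can. A call with a number of a shift or a turn outside -1 to 1 is refused whole. A call with a gripper value outside its range is refused whole. The fingers move at their own pace and stop on an object; "force" is the grip in N (left out, the last holds). Time passes only in rows, so rows that repeat a pose let the fingers close. It gives the time, the measured TCP pose, the force, the opening and the grip force at its end, in the units of the state.
- manip.get_obs(): the state, without advancing time (a new reading comes with each control period).
- camera(name): name is "scene" or "top"; returns a dict with "img" (384x512x3 uint8, red, green, blue), "depth" (384x512 float32, m along the optical axis (not along the pixel's ray), 0 where there is no reading), "vertical_fov" (degrees; the focal length in pixels is half the picture's height over the tangent of half this angle, whatever the lens; pixels are square), "cx", "cy" (the principal point, pixels), "k1" (the pictures are not rectified: a ray, as slopes to the right and down, at radius r is drawn at 1 + k1 r^2 times it, then the intrinsics apply), "R" (3x3) and "t" (3): a world point X has camera coordinates R X + t. Camera axes: x right, y down, z forward; pixel columns grow to the right and rows downward; lengths in m; the calibration is good to about 2 mm. A picture is of the moment at which its call begins.
- ticket.hand_in(): hands the job in; it is judged then, once.
Trained networks look in a picture, given as the dict that the camera call returned (one of the last four; its "shot" number tells which), for a name from the list of things; names that differ only in an ending like _2 or _b are one class to them, and where a whole thing is asked for, a point or a joint stands for the part that bears it (a point fixed in the world has none). Each returns a list of dicts, best first, with "conf" (0 to 1); they miss things now and then, are a little off and sometimes report something else, mostly with a low value. They report only what shows in the picture. A call takes as long as a camera call. They do not tell look-alikes from the thing itself.
- boxes_of(query, picture): "position" ([x, y, z] in m, in world coordinates, good to about 4 mm: the middle of the surface that is visible of it).
- outline_of(query, picture): "region" (384x512 bool, what is visible of it).
The state is a dict: "clock": time; "joint_pos": joint angles; "joint_velocities": joint speeds; "tau": joint torques, N m; "position": TCP position; "ee_rot": TCP orientation; "ft_force": force on the tool from outside, world axes, zero at the start; "torque": the same for the moment, N m; "grip_width": opening from 0.0 (shut) to 1.0 (fully open); "grasp_force": force on a finger pad.
Only numpy, scipy, OpenCV 4.12 (cv2) and the standard library are available. Lean on these libraries where they do the work, as an engineer would, in place of code of your own. Each camera call takes 0.05 s, during which the arm holds its last target. There are 200 camera calls.

### The job

The purple tube insert is stuck in its nest on the knock-out stand. Take the red knob, find by feel the hole under the insert with the sprung rod (never forcing the rod until its spring goes solid), push the rod up through the hole until the insert stands well proud of the nest, and let the rod down again. Then draw the insert out and set it down upright, without dropping it, in the free half of the steel tray, and leave everything else where it is.

Things in the scene. Friction and masses are not known exactly. Their poses are not given: they have to be found in the camera images.
- nest_top (a point): Nest: aluminium block, 80 mm (x) by 140 mm (y), on two dark legs over a grey base plate. Point: middle of the pocket's mouth, at the nest's flat top, 174 mm above the bench. Pocket 46 x 46 mm; the stuck insert's top starts 2 mm below the mouth. x points away from the knob, y along the cross slide, z up. Brass spring clips grip the insert: 4 to 11 N to push or draw it; it stays at any height.
- plate_mid (a point): Point on the underside of the hidden steel floor plate (6 mm thick, 96 to 102 mm above the bench), straight below the pocket's centre. The plate has one hole, 11 mm wide, for the rod; it has shifted, so the hole's centre lies 5 to 12 mm from this point along y, on either side (-y or +y). In x the rod is always in line with the hole. The insert's underside starts 10 mm above this point.
- knob_center (a point): Centre of the red knob, 18 x 18 mm, 40 mm tall, sides along the nest's x and y, on an upright post in front of the nest; 150 mm above the bench when down. It is the ejector's handle: it moves along the nest's y (cross slide) and up (lift), freely together. The rod under the nest is fixed to it by a low arm, 100 mm further along the nest's +x, at the same y.
- rod_root (a point): Foot of the steel rod (8 mm thick, flat brass tip 56 mm above this point), moving with the knob. The rod is sprung: pushed on, it gives way downward up to 18 mm, from 1.4 N at first by 0.7 N per mm to 14 N, where the spring goes solid. Against the plate the squeeze is the lift minus 8 mm; on finding the hole the rod springs up and the force on the knob drops.
- carriage (a joint): Cross slide of knob and rod along the nest's y, in m: 0 when the rod is under the pocket's centre, grows towards the nest's +y, ends at -0.032 and +0.032; about 1.5 N of friction, stays where it is left.
- ejector (a joint): Lift of the knob, in m: 0 fully down (rod tip 8 mm below the plate), 0.072 at the top stop; moving weight about 1.8 N, sinks back down when let go. The rod meets the plate at 0.008, or, through the hole, the insert at 0.018; the insert then rises by the lift less 0.018 less the squeeze of the spring (0.006 to 0.015).
- insert_center (a point): Centre (half-way up) of the purple plastic insert with four tube bores, 44 x 44 mm, 66 mm tall, about 90 g, sides parallel to the nest's x and y. It must be raised by about 30 mm before it can be gripped by its sides above the nest.
- tray_spot (a point): Middle of the free half of the steel tray (130 mm along its x, 230 mm along its y, walls 4 mm thick and 20 mm tall above the bench), on the tray's floor, 4 mm above the bench; 55 mm to the tray's +y side of its middle. Axes: the tray's.
- spare: A teal spare insert, 44 x 44 mm, 66 mm tall, standing in the other half of the tray (origin: centre of its underside); to be left alone.
- rack: Green wire tube rack, 104 x 250 mm, 108 mm tall with its capped tubes; origin under its centre; to be left alone.
- wash_bottle: White bottle, 66 mm across, 170 mm tall; origin under its centre; to be left alone.
- jar: Amber jar, 72 mm across, 85 mm tall; origin under its centre; to be left alone.
- timer: Small white timer, 50 x 70 x 22 mm; origin under its centre; to be left alone.
- cap_box: Clear box of tube caps, 90 x 120 mm, 35 mm tall; origin under its centre; to be left alone.
Not all that is in view belongs to the job. Leave any brown look-alike of the part that bears knob_center alone.

How it is judged:
By the outcome, as a careful person would: the job done as asked, in the order asked, and still so for the second after the job is handed in, with the robot touching nothing.
It also fails if it takes over 72 s, if anything falls off the work surface, if the arm or the gripper's body presses on something with over 40 N, if the wrist force passes 120 N, or if a joint passes its speed limit or range.

## Working session

There is one attempt and no reset: what is moved stays moved. The work goes in short steps, Python scripts to look and compute and a tool call to move; the robot and the scene stay as the last step left them, time stands still between calls to the robot, and variables do not carry over. Pictures are saved under pics/ and viewed, at most 10 in all, crops included, and the job is handed in when it is done.

Besides the shell and the picture viewer there is one more tool, called as name(argument=value, ...) on one line, values as JSON. carry_out: Moves the arm, as the interface text tells. Its arguments: {"type":"object","properties":{"deltas":{"type":"array","items":{"type":"array","items":{"type":"number"}}},"force":{"type":"number"}},"required":["deltas"]}

```bash
mkdir -p pics; ls; cat > h.py <<'E'
import numpy as np, cv2
from workcell import manip, camera, ticket, boxes_of, outline_of
def save(img,name): cv2.imwrite('pics/'+name,np.ascontiguousarray(img[...,::-1]))
def cloud(c):
    H,W=c['depth'].shape; f=H/2/np.tan(np.radians(c['vertical_fov'])/2)
    v,u=np.mgrid[:H,:W].astype(float)
    K=np.array([[f,0,c['cx']],[0,f,c['cy']],[0,0,1]])
    p=cv2.undistortPoints(np.stack([u.ravel(),v.ravel()],1)[:,None],K,np.array([c['k1'],0,0,0.]))[:,0].reshape(H,W,2)
    z=c['depth']; P=np.dstack([p*z[...,None],z])
    X=(P-c['t'])@np.asarray(c['R']); X[z==0]=np.nan
    return X
E
python3 - <<'E'
from h import *
a=camera('scene');b=camera('top')
save(a['img'],'s0.png');save(b['img'],'t0.png')
np.savez('c0.npz',s=cloud(a),t=cloud(b))
for n in ['nest_top','knob_center','insert_center','tray_spot','spare','rod_root','rack','wash_bottle','jar','timer','cap_box']:
  for nm,c in (('s',a),('t',b)):
    print(n,nm,[(np.round(d['position'],3).tolist(),round(d['conf'],2)) for d in boxes_of(n,c)][:3])
o=manip.get_obs();print({k:np.round(v,3).tolist() for k,v in o.items()})
for c in (a,b): print(c['t'],c['R'],c['k1'])
E
```

```text
pics
nest_top s [([0.623, 0.074, 0.165], 0.6)]
nest_top t [([0.587, 0.074, 0.178], 0.58), ([0.519, -0.195, 0.004], 0.53)]
knob_center s [([0.239, 0.4, 0.053], 0.58), ([0.496, 0.074, 0.136], 0.53), ([0.73, 0.268, 0.104], 0.43)]
knob_center t [([0.25, 0.4, 0.044], 0.6), ([0.506, 0.07, 0.049], 0.45)]
insert_center s [([0.599, 0.067, 0.172], 0.48)]
insert_center t [([0.595, 0.069, 0.169], 0.55)]
tray_spot s [([0.518, -0.184, 0.002], 0.81)]
tray_spot t [([0.517, -0.194, 0.006], 0.75), ([0.634, 0.365, 0.087], 0.46)]
spare s [([0.559, -0.259, 0.057], 0.88)]
spare t [([0.549, -0.263, 0.069], 0.62), ([0.587, 0.073, 0.175], 0.18)]
rod_root s [([0.241, 0.4, 0.059], 0.67), ([0.497, 0.077, 0.14], 0.58)]
rod_root t [([0.248, 0.402, 0.046], 0.74), ([0.448, -0.408, 0.023], 0.63), ([0.512, 0.071, 0.049], 0.62)]
rack s [([0.774, -0.034, 0.08], 0.96)]
rack t [([0.758, -0.048, 0.078], 0.82)]
wash_bottle s [([0.733, 0.27, 0.11], 0.77)]
wash_bottle t [([0.702, 0.255, 0.111], 0.96)]
jar s [([0.659, 0.364, 0.078], 0.83)]
jar t [([0.632, 0.366, 0.084], 0.81), ([0.517, -0.197, 0.005], 0.61), ([0.531, 0.069, 0
[... 289 characters left out ...]
nt_velocities': [0.001, 0.001, 0.0, 0.001, -0.001, -0.002, -0.0], 'tau': [-0.0, -62.524, 0.049, -39.183, 0.017, 0.002, -0.0], 'position': [0.182, -0.598, 0.253], 'ee_rot': [0.989, 0.147, -0.0, 0.0], 'ft_force': [0.239, -0.291, 0.095], 'torque': [0.008, 0.021, -0.04], 'grasp_force': 0.0, 'grip_width': 1.004}
[ 0.18855307 -0.31786717  1.65010488] [[-0.34355026  0.93906851  0.01111561]
 [ 0.72897635  0.2741146  -0.62725965]
 [-0.59208674 -0.2073922  -0.77873087]] -0.13292082394395338
[-0.03170385  0.56313882  1.25033679] [[-2.79536884e-03 -9.99794000e-01  2.01033022e-02]
 [-9.94178416e-01  6.13199274e-04 -1.07744608e-01]
 [ 1.07710085e-01 -2.02874551e-02 -9.93975330e-01]] -0.0020609791073454642
```

View pics/s0.png

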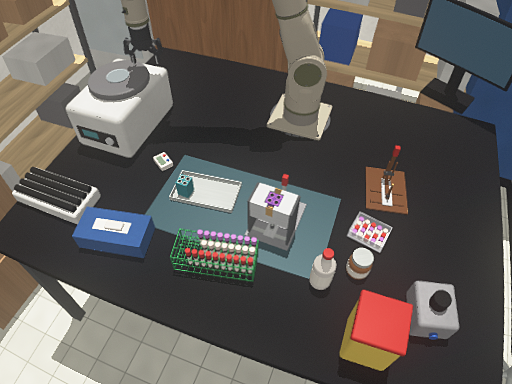

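View pics/t0.png

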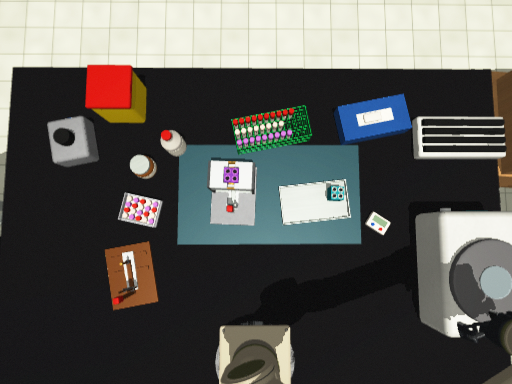

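Scene picture: the true red knob is at (285,180), in front of the nest (top view: (230,208)). Could be mistaken for it: the red knob on the brown board (scene (397,152), top (116,300)), the bottle's red cap (scene (328,253), top (167,135)) and the red tube caps in the rack (scene ~(220,255)). I choose (285,180), the one on the post at the nest. The nest is at scene (273,205) with the purple insert in it, and the free half of the tray is at (220,190). Next, measurements and a close crop.

```bash
python3 - <<'E'
from h import *
d=np.load('c0.npz'); T=d['t'];S=d['s']
it=cv2.imread('pics/t0.png')[...,::-1].astype(int); is_=cv2.imread('pics/s0.png')[...,::-1].astype(int)
def rect(P,n):
    P=P[np.isfinite(P).all(1)]
    r=cv2.minAreaRect((P[:,:2]*1000).astype(np.float32)); print(n,len(P),np.round(r[0],1),np.round(r[1],1),round(r[2],2),'z',np.round(np.percentile(P[:,2],[5,50,95]),3))
for nm,X,im in(('t',T,it),('s',S,is_)):
    near=(abs(X[...,0]-.58)<.12)&(abs(X[...,1]-.07)<.12)
    rect(X[near&(abs(X[...,2]-.174)<.005)&(X[...,0]>.53)],nm+' nesttop')
    pur=(im[...,2]>im[...,1]+40)&(im[...,0]>im[...,1]+20)
    rect(X[near&pur&(X[...,2]>.16)],nm+' purple')
    red=(im[...,0]>im[...,1]+80)&(im[...,0]>im[...,2]+80)
    P=X[near&red];rect(P,nm+' red'); P=P[P[:,2]>.164]; 
    if len(P): rect(P,nm+' redtop')
    tr=(abs(X[...,0]-.52)<.12)&(abs(X[...,1]+.195)<.16)
    rect(X[tr&(im.min(2)>120)&(X[...,2]<.03)],nm+' tray')
    rect(X[tr&(X[...,2]>.06)&(X[...,2]<.075)],nm+' sparetop')
a=is_[150:260,165:325].astype(np.uint8);b=it[145:255,170:370].astype(np.uint8)
a=cv2.resize(a,None,fx=3,fy=3,interpolation=2);b=cv2.resize(b,None,fx=2.4,fy=2.4,interpolation=2)
o=np.zeros((600,480,3),np.uint8);o[:330]=a;o[330:594]=b
save(o,'crop.png')
E
```

```text
t nesttop 1133 [592.4  67.9] [139.6  80.4] 87.42 z [0.171 0.174 0.178]
t purple 185 [592.1  67.1] [44.9 42. ] 0.1 z [0.168 0.173 0.176]
t red 39 [492.2  76.9] [26.5 16.9] 86.56 z [0.146 0.17  0.173]
t redtop 33 [492.9  71.1] [14.9 14.9] 0.79 z [0.167 0.17  0.173]
t tray 2363 [ 521.4 -206. ] [132.5 234.2] 6.23 z [0.    0.005 0.02 ]
t sparetop 180 [ 548.9 -269.8] [43.2 43.5] 84.96 z [0.064 0.07  0.074]
s nesttop 952 [591.   68.8] [141.6  85.1] 86.95 z [0.17  0.173 0.176]
s purple 135 [589.4  69.2] [42.4 49. ] 89.82 z [0.167 0.171 0.174]
s red 27 [491.4  73. ] [16.8 17.7] 81.83 z [0.137 0.168 0.171]
s redtop 23 [491.1  72.9] [15.  17.7] 89.31 z [0.165 0.168 0.171]
s tray 1523 [ 513.7 -208.8] [152.5 239.9] 6.53 z [-0.     0.004  0.019]
s sparetop 150 [ 547.8 -267.7] [45.9 47.5] 88.03 z [0.063 0.069 0.073]
```

View pics/crop.png

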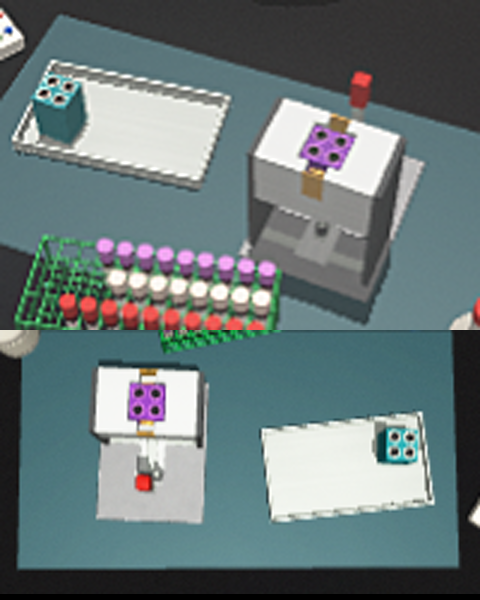

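The crop confirms it: the red knob stands on the post in front of the nest, with nest yaw ≈ -2.8° and pocket centre (0.592, 0.068). The knob is at (0.492, 0.072), which is where it should be 100 mm before the pocket with the carriage near 0. The tray is centred at (0.521, -0.206), yaw +6.2°, so the free spot is (0.515, -0.151).

carry_out(deltas=[[0.8,-1,0,0.657,1],[0.8,-1,0,0.657,1],[0.8,-1,0,0.657,1],[0.8,-1,0,0.657,1],[0.8,-1,0,0.657,1],[0.8,-1,0,0.657,1]], force=60)

```text
clock: 1.95
position: [0.2525, -0.4205, 0.2533]
ee_rot: [1.0, -0.025, -0.0, 0.0]
ft_force: [-0.1, -0.7, 0.6]
grip_width: 1.0
grasp_force: 0.0
```

carry_out(deltas=[[0.9,-1,0,0,1],[0.9,-1,0,0,1],[0.9,-1,0,0,1],[0.9,-1,0,0,1],[0.9,-1,0,0,1]])

```text
clock: 2.58
position: [0.3954, -0.2767, 0.2531]
ee_rot: [1.0, -0.024, -0.0, -0.0]
ft_force: [-0.4, 0.3, -0.1]
grip_width: 1.004
grasp_force: 0.0
```

carry_out(deltas=[[0.4,-1,0,0,1],[0.4,-1,0,0,1],[0.4,-1,0,0,1],[0.4,-1,0,0,1]])

```text
clock: 3.08
position: [0.4628, -0.1289, 0.2533]
ee_rot: [1.0, -0.023, 0.0, -0.0]
ft_force: [-0.7, -0.5, -0.4]
grip_width: 1.002
grasp_force: 0.0
```

carry_out(deltas=[[0.1,-1,0,0,0.2],[0.1,-1,0,0,0.2],[0.1,-1,0,0,0.2],[0.1,-1,0,0,0.2]])

```text
clock: 3.58
position: [0.4849, 0.019, 0.2532]
ee_rot: [1.0, -0.024, -0.0, 0.0]
ft_force: [0.4, -0.6, 0.2]
grip_width: 0.603
grasp_force: 0.0
```

carry_out(deltas=[[0.03,-0.36,0,0,0.2],[0.03,-0.36,0,0,0.2],[0.03,-0.36,0.3,0,0.2],[0.03,-0.36,0.655,0,0.2],[0.03,-0.36,0.655,0,0.2]])

```text
clock: 4.2
position: [0.4898, 0.0701, 0.152]
ee_rot: [1.0, -0.026, -0.004, 0.001]
ft_force: [-0.1, -0.8, 0.9]
grip_width: 0.603
grasp_force: 0.0
```

```bash
python3 - <<'E'
from h import *
a=camera('scene');save(cv2.resize(a['img'][130:270,220:340],None,fx=4,fy=4,interpolation=2),'g1.png')
o=manip.get_obs();print(o['position'],o['ft_force'])
E
```

```text
[0.49142152 0.07106981 0.15470299] [-0.16176741  0.20861236  0.94643648]
```

View pics/g1.png

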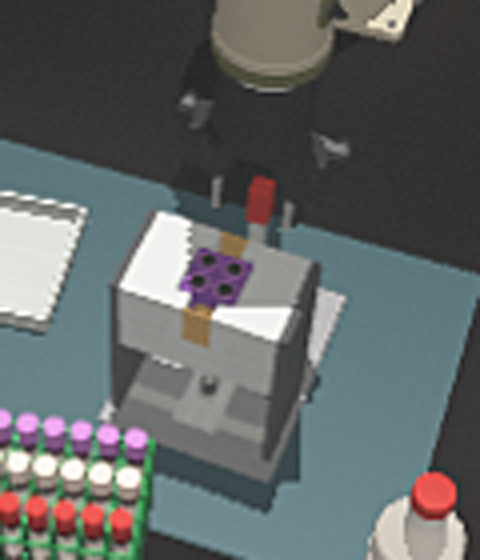

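The knob (crop (262,200)) sits between the two pads ((217,190) and (288,213)), so I close on it.

carry_out(deltas=[[0,0,0,0,-1],[0,0,0,0,-1],[0,0,0,0,-1],[0,0,0,0,-1],[0,0,0,0,-1],[0,0,0,0,-1]], force=60)

```text
clock: 5.0
position: [0.493, 0.0735, 0.1571]
ee_rot: [1.0, -0.024, 0.002, 0.0]
ft_force: [-0.9, -1.9, 7.5]
grip_width: 0.204
grasp_force: 58.3
```

carry_out(deltas=[[0,0,-0.05,0,-1],[0,0,-0.09,0,-1],[0,0,-0.12,0,-1],[0,0,-0.12,0,-1],[0,0,-0.12,0,-1]])

```text
clock: 5.62
position: [0.4929, 0.0734, 0.1737]
ee_rot: [1.0, -0.024, 0.001, -0.0]
ft_force: [8.2, -0.3, -8.7]
grip_width: 0.196
grasp_force: 58.7
```

carry_out(deltas=[[0,-0.006,0,0,-1],[0,-0.012,0,0,-1],[0,-0.018,0,0,-1],[0,-0.024,0,0,-1],[0,-0.03,0,0,-1],[0,-0.03,0,0,-1]])

```text
clock: 6.38
position: [0.493, 0.0765, 0.1734]
ee_rot: [1.0, -0.025, 0.001, 0.001]
ft_force: [8.2, -5.0, -8.4]
grip_width: 0.198
grasp_force: 58.9
```

carry_out(deltas=[[0,-0.005,0,0,-1],[0,-0.01,0,0,-1],[0,-0.015,0,0,-1],[0,-0.02,0,0,-1],[0,-0.02,0,0,-1]])

```text
clock: 7.0
position: [0.4931, 0.0796, 0.1734]
ee_rot: [1.0, -0.025, 0.001, 0.001]
ft_force: [8.2, -4.3, -8.7]
grip_width: 0.202
grasp_force: 58.9
```

carry_out(deltas=[[0,-0.005,0,0,-1],[0,-0.01,0,0,-1],[0,-0.015,0,0,-1],[0,-0.015,0,0,-1]])

```text
clock: 7.5
position: [0.4933, 0.083, 0.1741]
ee_rot: [1.0, -0.024, 0.001, 0.0]
ft_force: [5.5, -1.2, -1.5]
grip_width: 0.2
grasp_force: 59.8
```

Force on the knob dropped from 8.7 N to 1.5 N at carriage ≈ +10 mm, so the rod is in the hole. Now I lift steadily.

carry_out(deltas=[[0,0,-0.03,0,-1],[0,0,-0.06,0,-1],[0,0,-0.09,0,-1],[0,0,-0.12,0,-1],[0,0,-0.15,0,-1],[0,0,-0.15,0,-1]])

```text
clock: 8.25
position: [0.4932, 0.0831, 0.1964]
ee_rot: [1.0, -0.024, 0.001, 0.0]
ft_force: [8.2, -0.7, -7.0]
grip_width: 0.198
grasp_force: 59.1
```

carry_out(deltas=[[0,0,-0.03,0,-1],[0,0,-0.06,0,-1],[0,0,-0.09,0,-1],[0,0,-0.12,0,-1],[0,0,-0.15,0,-1],[0,0,-0.18,0,-1],[0,0,-0.205,0,-1],[0,0,-0.205,0,-1]])

```text
clock: 9.25
position: [0.4932, 0.0837, 0.227]
ee_rot: [1.0, -0.024, 0.001, -0.0]
ft_force: [9.6, 1.8, -7.5]
grip_width: 0.199
grasp_force: 59.0
```

```bash
python3 - <<'E'
from h import *
a=camera('scene');save(cv2.resize(a['img'][130:270,220:340],None,fx=4,fy=4,interpolation=2),'g2.png')
X=cloud(a);im=a['img'].astype(int)
m=(im[...,2]>im[...,1]+40)&(im[...,0]>im[...,1]+20)&(abs(X[...,0]-.59)<.06)&(abs(X[...,1]-.07)<.06)
P=X[m];print(len(P),np.percentile(P,[2,50,98],axis=0).round(3))
E
```

```text
285 [[0.571 0.036 0.008]
 [0.609 0.069 0.206]
 [0.641 0.089 0.217]]
```

View pics/g2.png

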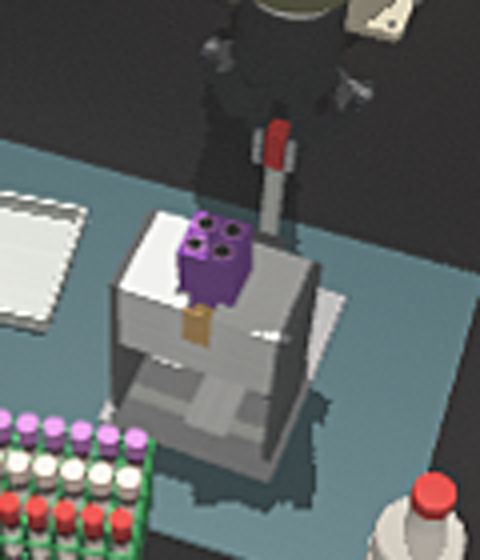

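The insert now stands about 45 mm proud of the nest (purple block, crop (215,255)). I let the rod down to the bottom.

carry_out(deltas=[[0,0,0.08,0,-1],[0,0,0.16,0,-1],[0,0,0.24,0,-1],[0,0,0.32,0,-1],[0,0,0.4,0,-1],[0,0,0.44,0,-1],[0,0,0.46,0,-1],[0,0,0.46,0,-1]])

```text
clock: 10.3
position: [0.4933, 0.0836, 0.1577]
ee_rot: [1.0, -0.024, 0.001, -0.0]
ft_force: [7.3, -0.0, -2.0]
grip_width: 0.199
grasp_force: 60.0
```

carry_out(deltas=[[0,0,0.01,0,-1],[0,0,0.01,0,0.1],[0,0,0.01,0,0.1],[0,0,0.01,0,0.1],[0,0,0.01,0,0.1]])

```text
clock: 10.92
position: [0.4921, 0.0834, 0.1557]
ee_rot: [1.0, -0.024, -0.0, 0.0]
ft_force: [-0.5, 0.1, 0.8]
grip_width: 0.551
grasp_force: 0.0
```

carry_out(deltas=[[0,0,-0.3,0,0.6],[0,0,-0.7,0,0.8],[0,0,-0.8,0,0.8],[0,0,-0.8,0,0.8]])

```text
clock: 11.42
position: [0.4926, 0.0834, 0.2762]
ee_rot: [1.0, -0.024, 0.001, 0.0]
ft_force: [0.8, -0.5, 0.1]
grip_width: 0.897
grasp_force: 0.0
```

```bash
python3 - <<'E'
from h import *
a=camera('scene');b=camera('top')
for nm,c in(('s',a),('t',b)):
    X=cloud(c);im=c['img'].astype(int)
    near=(abs(X[...,0]-.56)<.12)&(abs(X[...,1]-.07)<.09)
    pur=near&(im[...,2]>im[...,1]+40)&(im[...,0]>im[...,1]+20)&(X[...,2]>.15)
    P=X[pur]; print(nm,len(P), np.percentile(P[:,2],[2,50,98]).round(3) if len(P) else '')
    Q=P[P[:,2]>.207] if len(P) else P
    if len(Q)>5: print(cv2.minAreaRect((Q[:,:2]*1000).astype(np.float32)))
    red=near&(im[...,0]>im[...,1]+80)&(im[...,0]>im[...,2]+80)&(X[...,0]<.55)
    P=X[red]; print('red',len(P),np.percentile(P,[2,50,98],axis=0).round(3) if len(P) else '')
o=manip.get_obs();print(o['position'],o['ft_force'],o['grip_width'])
E
```

```text
s 278 [0.168 0.206 0.216]
((591.7705078125, 66.27264404296875), (43.2932243347168, 45.952064514160156), 89.66513061523438)
red 34 [[0.484 0.078 0.137]
 [0.497 0.084 0.167]
 [0.502 0.091 0.172]]
t 116 [0.162 0.214 0.218]
((591.1265258789062, 57.10383987426758), (43.54945373535156, 31.254047393798828), 0.6265934109687805)
red 0 
[0.49169912 0.08318554 0.27424789] [-0.34432451 -0.24967983 -0.84284963] 0.9000883051218791
```

carry_out(deltas=[[0.3,0.07,0,0,1],[0.67,0.07,0,0,1],[0.67,0.07,0,0,1],[0.67,0.07,0.2,0,1],[0.67,0.07,0.4,0,1],[0.67,0.07,0.48,0,1],[0.67,0.07,0.48,0,1]])

```text
clock: 12.4
position: [0.5914, 0.0681, 0.2031]
ee_rot: [1.0, -0.024, -0.001, 0.0]
ft_force: [0.0, 0.2, 0.7]
grip_width: 1.002
grasp_force: 0.0
```

carry_out(deltas=[[0,0,0,0,0.1],[0,0,0,0,-0.2],[0,0,0,0,-0.4],[0,0,0,0,-0.4],[0,0,0,0,-0.4],[0,0,0,0,-0.4]], force=40)

```text
clock: 13.15
position: [0.5923, 0.0681, 0.204]
ee_rot: [1.0, -0.024, 0.0, -0.0]
ft_force: [-0.3, 0.3, 4.0]
grip_width: 0.513
grasp_force: 44.4
```

carry_out(deltas=[[0,0,-0.03,0,-0.4],[0,0,-0.07,0,-0.4],[0,0,-0.12,0,-0.4],[0,0,-0.18,0,-0.4],[0,0,-0.25,0,-0.4],[0,0,-0.35,0,-0.4],[0,0,-0.45,0,-0.4],[0,0,-0.45,0,-0.4]])

```text
clock: 14.15
position: [0.5928, 0.0683, 0.273]
ee_rot: [1.0, -0.024, 0.001, -0.0]
ft_force: [-0.2, -0.3, -1.3]
grip_width: 0.514
grasp_force: 44.0
```

```bash
python3 - <<'E'
from h import *
a=camera('scene')
o=manip.get_obs();print(o['position'],o['ft_force'],o['grip_width'],o['grasp_force'])
X=cloud(a);im=a['img'].astype(int)
m=(im[...,2]>im[...,1]+40)&(im[...,0]>im[...,1]+20)&(abs(X[...,0]-.59)<.06)&(abs(X[...,1]-.07)<.06)&(X[...,2]>.15)
P=X[m];print(len(P),np.percentile(P,[2,50,98],axis=0).round(3))
save(cv2.resize(a['img'][110:270,170:340],None,fx=3.5,fy=3.5,interpolation=2),'g3.png')
E
```

```text
[0.59239643 0.06817985 0.27190973] [-0.42018029 -0.06559839 -1.6279928 ] 0.5117071791541182 44.01700983813498
322 [[0.573 0.048 0.221]
 [0.612 0.069 0.265]
 [0.615 0.09  0.284]]
```

View pics/g3.png

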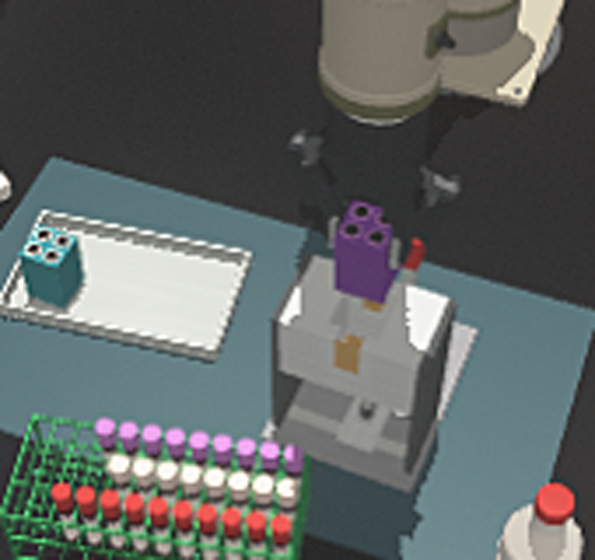

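The insert is out and held upright (crop (362,250)), with its underside about 53 mm below the TCP. Next I carry it to the tray.

carry_out(deltas=[[-0.03,0.1,0,0,-0.4],[-0.09,0.3,0,0,-0.4],[-0.15,0.5,0,0,-0.4],[-0.21,0.7,0,0,-0.4],[-0.27,0.9,0,0,-0.4],[-0.3,1,0,0,-0.4]])

```text
clock: 14.95
position: [0.5388, -0.0823, 0.2708]
ee_rot: [1.0, -0.026, -0.001, 0.0]
ft_force: [-0.3, 0.1, -0.3]
grip_width: 0.514
grasp_force: 44.0
```

carry_out(deltas=[[-0.05,0.15,0,-0.1,-0.4],[-0.1,0.3,0,-0.2,-0.4],[-0.145,0.43,0,-0.3,-0.4],[-0.145,0.483,0,-0.3,-0.4],[-0.145,0.483,0,-0.3,-0.4],[-0.145,0.483,0,-0.3,-0.4]])

```text
clock: 15.7
position: [0.5151, -0.1497, 0.2712]
ee_rot: [0.998, 0.055, 0.0, -0.0]
ft_force: [0.3, -0.1, -0.6]
grip_width: 0.51
grasp_force: 44.0
```

```bash
python3 - <<'E'
from h import *
a=camera('scene')
o=manip.get_obs();print(o['position'],o['ee_rot'],o['ft_force'],o['grip_width'],o['grasp_force'])
X=cloud(a);im=a['img'].astype(int)
m=(im[...,2]>im[...,1]+40)&(im[...,0]>im[...,1]+20)&(abs(X[...,0]-.51)<.07)&(abs(X[...,1]+.15)<.07)&(X[...,2]>.1)
P=X[m];print(len(P),np.percentile(P,[1,50,99],axis=0).round(3))
P=P[P[:,2]>np.percentile(P[:,2],98)-.008];print(cv2.minAreaRect((P[:,:2]*1000).astype(np.float32)))
E
```

```text
[ 0.51510405 -0.14981373  0.27129109] [ 9.98490525e-01  5.49239251e-02  8.48460711e-05 -1.63475244e-04] [-0.26358198  0.46457416 -0.5695776 ] 0.514233824703604 43.97299658507109
286 [[ 0.495 -0.17   0.217]
 [ 0.533 -0.147  0.258]
 [ 0.538 -0.123  0.283]]
((515.466552734375, -149.03334045410156), (43.64070510864258, 44.92148971557617), 4.9127197265625)
```

carry_out(deltas=[[0,0,0.15,0,-0.4],[0,0,0.4,0,-0.4],[0,0,0.65,0,-0.4],[0,0,0.9,0,-0.4],[0,0,1,0,-0.4],[0,0,1,0,-0.4]])

```text
clock: 16.5
position: [0.5147, -0.1504, 0.1211]
ee_rot: [0.999, 0.055, -0.0, -0.0]
ft_force: [-0.1, -0.1, 0.1]
grip_width: 0.511
grasp_force: 43.9
```

carry_out(deltas=[[0,0,0.1,0,-0.4],[0,0,0.2,0,-0.4],[0,0,0.3,0,-0.4],[0,0,0.36,0,-0.4],[0,0,0.36,0,-0.4],[0,0,0.36,0,-0.4]])

```text
clock: 17.25
position: [0.5151, -0.1509, 0.0677]
ee_rot: [0.999, 0.054, 0.0, 0.0]
ft_force: [-0.1, 0.6, -1.5]
grip_width: 0.511
grasp_force: 44.0
```

carry_out(deltas=[[0,0,0.015,0,-0.4],[0,0,0.03,0,-0.4],[0,0,0.04,0,-0.4],[0,0,0.04,0,-0.4]])

```text
clock: 17.75
position: [0.5148, -0.1509, 0.0613]
ee_rot: [0.999, 0.054, -0.0, 0.0]
ft_force: [-0.2, -0.7, -0.6]
grip_width: 0.515
grasp_force: 43.9
```

Bottom estimated at about 8 mm, so I feel for contact in small steps.

carry_out(deltas=[[0,0,0.01,0,-0.4],[0,0,0.02,0,-0.4],[0,0,0.02,0,-0.4]])

```text
clock: 18.12
position: [0.5159, -0.1507, 0.0598]
ee_rot: [0.999, 0.055, 0.001, 0.0]
ft_force: [-2.6, 1.7, 11.8]
grip_width: 0.506
grasp_force: 39.7
```

carry_out(deltas=[[0,0,0.007,0,-0.4],[0,0,0.007,0,-0.4],[0,0,0.007,0,-0.4]])

```text
clock: 18.5
position: [0.5163, -0.1507, 0.0596]
ee_rot: [0.999, 0.055, 0.001, 0.001]
ft_force: [-5.7, 2.7, 21.1]
grip_width: 0.51
grasp_force: 41.2
```

carry_out(deltas=[[0,0,-0.012,0,-0.4],[0,0,-0.014,0,-0.4],[0,0,-0.014,0,-0.4]])

```text
clock: 18.88
position: [0.5151, -0.1509, 0.0597]
ee_rot: [0.999, 0.054, 0.0, 0.0]
ft_force: [0.1, 0.5, 6.0]
grip_width: 0.51
grasp_force: 41.5
```

carry_out(deltas=[[0,0,0,0,0.3],[0,0,0,0,0.5],[0,0,0,0,0.5],[0,0,0,0,0.5],[0,0,0,0,0.5]])

```text
clock: 19.5
position: [0.5148, -0.1509, 0.0593]
ee_rot: [0.999, 0.054, 0.0, 0.0]
ft_force: [0.1, 0.3, 0.2]
grip_width: 0.75
grasp_force: 0.0
```

carry_out(deltas=[[0,0,-0.1,0,0.5],[0,0,-0.3,0,0.5],[0,0,-0.6,0,0.5],[0,0,-1,0,0.5],[0,0,-1,0,0.5],[0,0,-1,0,0.5]])

```text
clock: 20.25
position: [0.5146, -0.1509, 0.2097]
ee_rot: [0.999, 0.054, 0.0, 0.0]
ft_force: [0.2, -0.5, -0.5]
grip_width: 0.747
grasp_force: 0.0
```

```bash
python3 - <<'E'
from h import *
a=camera('scene')
o=manip.get_obs();print(o['clock'],o['position'],o['ft_force'],o['grip_width'])
X=cloud(a);im=a['img'].astype(int)
m=(im[...,2]>im[...,1]+40)&(im[...,0]>im[...,1]+20)&(abs(X[...,0]-.51)<.07)&(abs(X[...,1]+.15)<.07)
P=X[m];print(len(P),np.percentile(P,[1,50,99],axis=0).round(3))
P=P[P[:,2]>.062];print(cv2.minAreaRect((P[:,:2]*1000).astype(np.float32)))
save(cv2.resize(a['img'][110:270,150:340],None,fx=3.5,fy=3.5,interpolation=2),'g4.png')
E
```

```text
20.3 [ 0.51421538 -0.15083204  0.20883229] [ 0.33539628  0.71011389 -0.07400547] 0.75206300318457
219 [[ 0.465 -0.196  0.006]
 [ 0.532 -0.148  0.056]
 [ 0.538 -0.128  0.073]]
((514.2988891601562, -149.97650146484375), (47.50300979614258, 41.651527404785156), 2.3627569675445557)
```

View pics/g4.png

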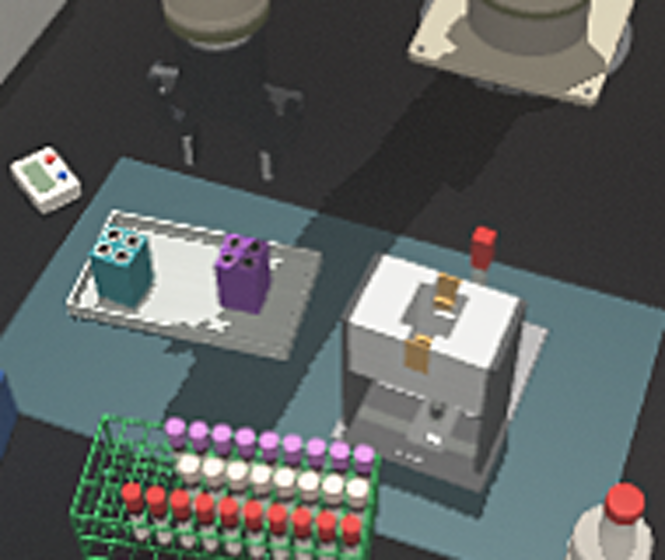

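The purple insert stands upright in the free half of the tray (crop (243,272)). The nest is empty, the knob is down and the gripper is clear.

```bash
python3 -c "
from workcell import ticket
print(ticket.hand_in())"
```

```text
the job is handed in; nothing more can be done
None
```

The job is done and handed in at about 20 s: the rod found the hole at about +10 mm, pushed the insert about 45 mm proud and was let down, and the insert now stands upright in the tray's free half.

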